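# Raise the fume cupboard sash to its marked working height

### The job

Open the bench fume cupboard for soldering: with your fingertips beneath the lip, gently push its sliding window straight up until the underside of the lip is level with the tips of the black pointers clipped to the side posts, then take your hand away and leave it standing there. Do not pinch the lip, and leave the things lying on the desk where they are.

Things in the scene. Friction and masses are not known exactly. Their poses are not given: they have to be found in the camera images.
- cabinet: Fixed bench fume cupboard, 490 mm wide, 300 deep, 630 tall: white plinth 75 high, clear walls, white top housing, two aluminium side posts (46 wide, inner edges 200 left and right of the middle, fronts 8 before the window plane). Origin on the desk, mid-front, in the window's front plane; x points into the cupboard, y left, z up. Plinth front 12 mm behind this plane: free space below the lip.
- sash (a joint): Height of the sliding window in m: 0 closed, 0.24 at its upper stop, growing upward. It is counterweighted: it stays wherever it is left and needs about 2 to 5 N, up or down, to move. The underside of the lip is 85 mm above the desk at 0.
- lip_front (a point): Middle of the lower front edge of the window's lip, on the underside of its rubber strip; moves with the window. Axes as the cabinet: the lip reaches 36 mm back from here along +x and 150 mm to each side along y. Below the lip is nothing but the desk. It is a black rubber strip 5 mm thick under an aluminium ledge 6 mm thick whose front edge is 3 mm further back. Push on the strip from below.
- mark (a point): The marked height: its z is the height of the tips of two black plastic pointers, one clipped to each side post and pointing inward at the window (clips 26 mm tall; tips 185 mm left and right of the middle, 11 mm before the window plane). The point lies midway, in the window plane; axes as the cabinet. Fixed in a run; its height changes from start to start.
- controller: Loose grey programmable controller with a dark screen, 66 x 110 x 42 mm, lying on the desk before one side of the cupboard. Leave alone. Origin at the centre of its underside.
- wheel: Loose black rubber tyre on a grey hub, 60 mm across, 26 mm high, lying flat on the desk before the other side of the cupboard. Leave alone. Origin at the centre of its underside.
- screwdriver: Loose black screwdriver, 170 mm long, lying on the desk on the left, its x axis along its length, from handle to blade. Leave alone.

How it is judged:
By the outcome, as a careful person would: the job done as asked, in the order asked, and still so for the second after the job is handed in, with the robot touching nothing.
It also fails if it takes over 61 s, if anything falls off the work surface, if the arm or the gripper's body presses on something with over 40 N, if the wrist force passes 120 N, or if a joint passes its speed limit or range.

### The arm

A 6-joint arm with a two-finger parallel gripper is mounted at the origin on the work surface. World frame = base frame: x ahead of the robot, y to its left, z up, the work surface at z = 0. Lengths are in m, angles in degrees, forces in N, time in s.
With the tool pointing down it reaches from about 0.25 to 0.85 m from the base axis. Payload 12.5 kg.
Tool frame: the origin (TCP) lies between the finger pads; the fingertips stand arm.tip_extent ahead of it and the grasp point (between the pads) lies 5 mm behind it (arm.tip_extent is the distance from the TCP to the fingertips, in m); x points along the fingers, y is the direction in which the jaws open and shut, and the axes are right-handed (so a half turn about x gives the same grasp; the last joint's range is limited). The gripper opens to 93 mm and grips with 3 to 60 N. Pads are 15 mm wide; open, the fingers measure 128 mm over their backs; the gripper's body (75 mm by 188 mm) begins 65 mm behind the grasp point.
Start: joints at [-79.045, 20.094, 94.641, -0, 65.266, -4.847], TCP at [0.15, -0.529, 0.233] pointing down, gripper open.
Joint ranges: [-157.81, 157.81], [-45, 120.19], [0.68, 151.7], [-89.99, 269.99], [4.06, 180], [-164.3, 164.3]. Speed limits (degrees/s): [127.2, 127.2, 159.86, 180, 180, 180].

### API

Orientations are given as a 3x3 rotation matrix whose columns are the frame's x, y, z axes.
In Python, from workcell import monitor, viewer, job, spotter, arm gives the robot as it stands. The module is installed in compiled form; this text tells all that it offers.
- The arm moves only by the tool carry_out, never from a script. Its argument "increments" is a list of rows, each an object with "hand": the gripper's target within -1 to 1 (fully open at 1, half-way at 0, shut at -1); "linear": the shift along the tool's x, y, z in m, a list of three; "rotation": the turn, a rotation vector about the tool's x, y, z in degrees, a list of three. In form: [{"hand": hand, "linear": [x, y, z], "rotation": [wx, wy, wz]}, ...]. A call has 1 to 10 rows; each row shifts and turns the pose as measured when the row begins, along the tool's axes as they then stand; what a row does not reach is not made up. A row lasts 1/12 s, in which the tool goes at most 41.7 mm and 7.16 degrees, less where a joint would pass 70% of its speed; a pose out of reach is approached as far as the arm can. A call with a gripper value outside its range is refused whole. The fingers move at their own pace and stop on an object; "grip_force" is the grip in N (left out, the last holds). Time passes only in rows, so rows that do not move let the fingers close. It gives the time, the measured TCP pose, the force and the opening at its end, in the units of the state.
- monitor.read_state(): the state, without advancing time (a new reading comes with each control period).
- viewer.get_image(name): name is "scene" or "top"; returns (picture, depth): 400x640x3 uint8, blue, green, red; 400x640 float32, m along the optical axis (not along the pixel's ray), 0 where there is no reading.
- viewer.camera_params(name): a dict with "fx", "fy", "cx", "cy" (pixels), "T" (4x4, takes a point from camera to world coordinates). Camera axes: x right, y down, z forward; pixel columns grow to the right and rows downward; lengths in m; the calibration is good to about 2 mm. A picture is of the moment at which its call begins. camera_params takes no time and is no camera call.
- job.sign_off(): hands the job in, once; it reports no verdict.
Trained networks look in the newest picture that a camera, given by its name, has taken for a name from the list of things; names that differ only in an ending like _2 or _b are one class to them, and where a whole thing is asked for, a point or a joint stands for the part that bears it (a point fixed in the world has none). Each returns a list of dicts, best first, with "confidence" (0 to 1); they miss things now and then, are a little off and sometimes report something else, mostly with a low value. They report only what shows in the picture. A call takes as long as a camera call.
- spotter.spot_in(camera, target): "xyz" ([x, y, z] in m, in world coordinates, good to about 4 mm: the middle of the surface that is visible of it).
The state is a dict: "time_s": time; "joint_positions": joint angles; "joint_velocities": joint speeds; "effort": joint torques, N m; "ee_pos": TCP position; "tool_rot": TCP orientation; "wrist_force": force on the tool from outside, world axes, zero at the start; "moment": the same for the moment, N m; "width": finger opening in m.
Only numpy, scipy, OpenCV 4.12 (cv2) and the standard library are available. Lean on these libraries where they do the work, as an engineer would, in place of code of your own. Each camera call takes 0.05 s, during which the arm holds its last target.

## Working session

There is one attempt and no reset: what is moved stays moved. The work goes in short steps, Python scripts to look and compute and a tool call to move; the robot and the scene stay as the last step left them, time stands still between calls to the robot, and variables do not carry over. Pictures are saved under pics/ and viewed, and the job is handed in when it is done.

Besides the shell and the picture viewer there is one more tool, called after ">>>" as a command line: name --argument value ..., lists and objects as JSON in quotes. carry_out: Moves the arm, as the interface text tells. Its arguments: {"type":"object","properties":{"increments":{"type":"array","items":{"type":"object","properties":{"hand":{"type":"number"},"linear":{"type":"array","items":{"type":"number"}},"rotation":{"type":"array","items":{"type":"number"}}}}},"grip_force":{"type":"number"}},"required":["increments"]}

```bash
mkdir -p pics; cat > h.py <<'E'
from workcell import monitor, viewer, job, spotter, arm
import numpy as np, cv2
def snap(n,f):
    im,d=viewer.get_image(n); cv2.imwrite('pics/'+f+'.png',im); np.save('pics/'+f+'.npy',d); return im,d
def w(n,d,u,v,z=None):
    p=viewer.camera_params(n); z=d[int(v),int(u)] if z is None else z
    return (p['T']@np.array([(u-p['cx'])*z/p['fx'],(v-p['cy'])*z/p['fy'],z,1]))[:3]
def px(n,P):
    p=viewer.camera_params(n); c=np.linalg.inv(p['T'])@np.append(P,1)
    return p['fx']*c[0]/c[2]+p['cx'],p['fy']*c[1]/c[2]+p['cy']
E
python3 - <<'E'
from h import *
np.set_printoptions(precision=4,suppress=True)
for n in('scene','top'):
    snap(n,n+'0'); p=viewer.camera_params(n); print(n,p['fx'],p['cx'],p['cy']);print(p['T'])
for n in('scene','top'):
    for t in('cabinet','lip_front','sash','controller','wheel','screwdriver'):
        print(n,t,[(np.round(r['xyz'],3),round(r['confidence'],2)) for r in spotter.spot_in(n,t)][:3])
s=monitor.read_state(); print(s, arm.tip_extent)
E
```

```text
scene 471.03186691897645 318.7019594122348 201.11419174121372
[[-0.3788 -0.8777  0.2935  0.1204]
 [-0.9254  0.3622 -0.1112  0.2267]
 [-0.0087 -0.3137 -0.9495  1.3548]
 [ 0.      0.      0.      1.    ]]
top 360.8113547907815 325.5349212163765 198.20443772414689
[[-0.0238 -0.9825  0.1845  0.3134]
 [-0.9996  0.0208 -0.0182  0.1076]
 [ 0.014  -0.1848 -0.9827  1.2942]
 [ 0.      0.      0.      1.    ]]
scene cabinet [(array([ 0.58 , -0.038,  0.512]), 0.68)]
scene lip_front [(array([ 0.547, -0.043,  0.32 ]), 0.91)]
scene sash [(array([ 0.548, -0.04 ,  0.323]), 0.7)]
scene controller [(array([ 0.376, -0.241,  0.043]), 0.76)]
scene wheel [(array([0.454, 0.184, 0.024]), 0.91)]
scene screwdriver [(array([0.597, 0.357, 0.024]), 0.65)]
top cabinet [(array([ 0.618, -0.068,  0.512]), 0.84)]
top lip_front [(array([ 0.547, -0.049,  0.313]), 0.74)]
top sash [(array([ 0.546, -0.045,  0.313]), 0.89)]
top controller [(array([ 0.377, -0.245,  0.042]), 0.87)]
top wheel [(array([0.459, 0.179, 0.027]), 0.72)]
top screwdriver [(array([0.598, 0.362, 0.02 ]), 0.77)]
{'time_s': 0.7, 'joint_positions': array([-79.0444,  20.0935,  94.6416,  -0.0006,  65.2637,  -4.846 ]), 'joint_velocities': array([0.0455, 0.0463, 0.0116, 0.0305, 0.0321, 0.0769]), 'effort': array([ -0.0037, -49.7187, -28.5457,   0.0697,   0.0221,   0.    ]), 'ee_pos': array([ 0.1498, -0.5292,  0.2326]), 'tool_rot': array([[-0.    ,  0.2723, -0.9622],
       [-0.    , -0.9622, -0.2723],
       [-1.    ,  0.    ,  0.    ]]), 'wrist_force': array([-0.0188, -0.2198,  0.1507]), 'moment': array([-0.0312, -0.0665, -0.0389]), 'width': 0.09303477951277624} 0.014
```

View pics/scene0.png

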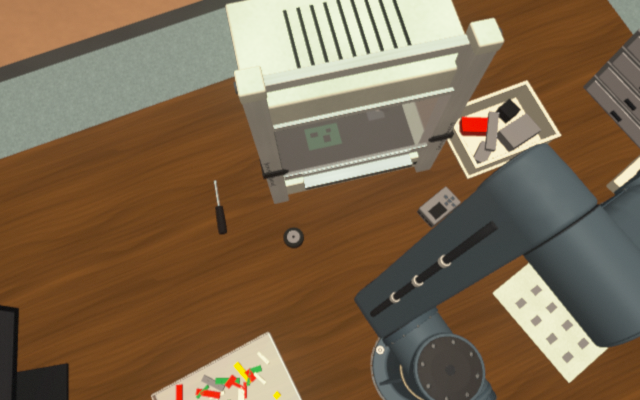

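View pics/top0.png

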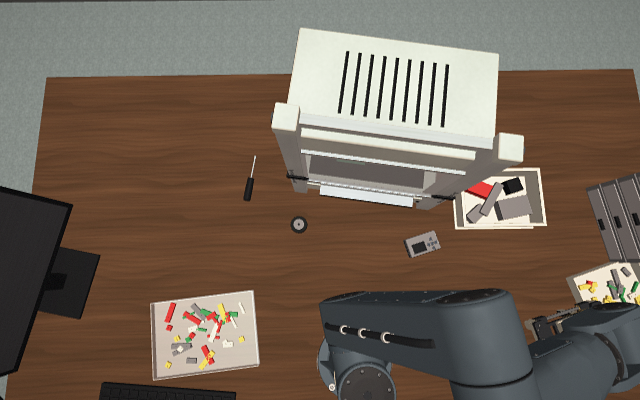

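The cabinet stands ahead, with black pointers at about scene (275,173) and (440,137), and top (297,176) and (440,197). I'll zoom in on these.

```bash
python3 - <<'E'
import cv2,numpy as np
a=cv2.imread('pics/scene0.png'); b=cv2.imread('pics/top0.png')
cv2.imwrite('pics/c1.png',cv2.resize(a[90:210,240:460],(770,420),interpolation=cv2.INTER_CUBIC))
cv2.imwrite('pics/c2.png',cv2.resize(b[140:220,270:470],(800,320),interpolation=cv2.INTER_CUBIC))
E
```

```text
(no output)
```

View pics/c1.png

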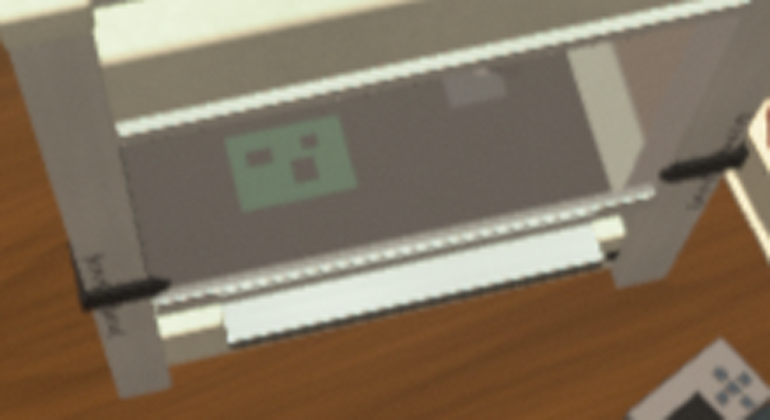

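View pics/c2.png

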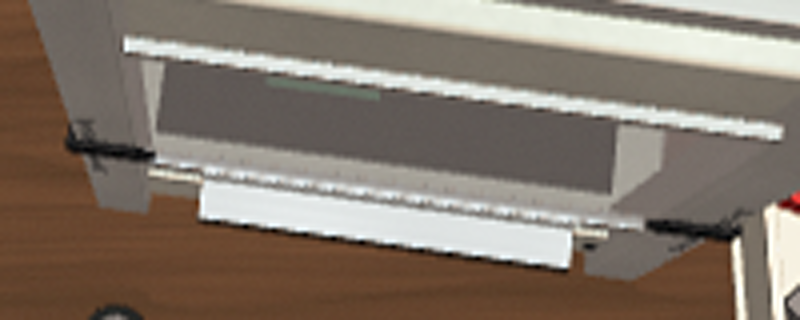

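```bash
cat >> h.py <<'E'
def tri(a,b):
    A=[]
    for n,(u,v) in(('scene',a),('top',b)):
        p=viewer.camera_params(n); T=np.linalg.inv(p['T']); K=np.array([[p['fx'],0,p['cx']],[0,p['fy'],p['cy']],[0,0,1]]); M=K@T[:3]
        A+=[u*M[2]-M[0],v*M[2]-M[1]]
    A=np.array(A); X=np.linalg.svd(A)[2][-1]; return X[:3]/X[3]
E
python3 - <<'E'
from h import *
np.set_printoptions(precision=4,suppress=True)
S={'tL':(288,171.4),'tR':(429.4,139.7),'lL':(305.1,187.7),'lR':(412,164.9)}
T={'tL':(308.75,178.75),'tR':(431.25,196.25),'lL':(320,194.5),'lR':(412.5,207)}
for k in S:
    X=tri(S[k],T[k]); print(k,X,np.array(px('scene',X))-S[k],np.array(px('top',X))-T[k])
ds=np.load('pics/scene0.npy');dt=np.load('pics/top0.npy')
for n,d,pts in(('scene',ds,[(275,173),(280,172.5),(285,172),(433,139),(437,138),(441,137),(320,180),(360,172),(400,164),(320,183),(400,166)]),('top',dt,[(293,176),(299,177),(304,178),(436,197),(442,198),(446,198),(325,192),(365,197),(405,203)])):
    for u,v in pts: print(n,u,v,w(n,d,u,v))
E
```

```text
tL [0.5759 0.1372 0.2223] [-0.1059 -0.0267] [0.1307 0.0887]
tR [ 0.5065 -0.2259  0.2544] [-0.6766 -0.0486] [0.8927 0.447 ]
lL [0.5408 0.1051 0.1535] [0.2665 0.0551] [-0.3309 -0.2076]
lR [ 0.4952 -0.1958  0.1394] [0.0247 0.0016] [-0.0322 -0.0158]
scene 275 173 [0.5701 0.1714 0.2572]
scene 280 172.5 [0.5669 0.1593 0.2564]
scene 285 172 [0.5685 0.1463 0.2437]
scene 433 139 [ 0.5057 -0.239   0.2494]
scene 437 138 [ 0.5042 -0.2496  0.2498]
scene 441 137 [ 0.5026 -0.2602  0.2502]
scene 320 180 [0.5447 0.0606 0.1584]
scene 360 172 [ 0.5227 -0.0479  0.1641]
scene 400 164 [ 0.5037 -0.1593  0.1604]
scene 320 183 [0.536  0.0641 0.1605]
scene 400 166 [ 0.4988 -0.1572  0.1591]
top 293 176 [0.5777 0.1832 0.254 ]
top 299 177 [0.5747 0.1655 0.2524]
top 304 178 [0.5714 0.1508 0.2523]
top 436 197 [ 0.5062 -0.2387  0.2499]
top 442 198 [ 0.5033 -0.2573  0.2471]
top 446 198 [ 0.5022 -0.2676  0.2516]
top 325 192 [0.5463 0.0879 0.1615]
top 365 197 [ 0.5278 -0.0401  0.1591]
top 405 203 [ 0.5056 -0.1677  0.1585]
```

```bash
cat >> h.py <<'E'
def cloud(n,d):
    p=viewer.camera_params(n); v,u=np.mgrid[0:400,0:640]
    P=np.stack([(u-p['cx'])*d/p['fx'],(v-p['cy'])*d/p['fy'],d],-1)@p['T'][:3,:3].T+p['T'][:3,3]
    return P
E
python3 - <<'E'
from h import *
np.set_printoptions(precision=4,suppress=True)
for n in('scene','top'):
    im=cv2.imread(f'pics/{n}0.png').astype(int); d=np.load(f'pics/{n}0.npy'); P=cloud(n,d)
    m=(abs(P[...,2]-.16)<.006)&(im.min(-1)>150)&(P[...,0]>.45)&(P[...,0]<.57)&(abs(P[...,1])<.22)
    Q=P[m]; r=cv2.minAreaRect((Q[:,:2]*1000).astype(np.float32)); print(n,m.sum(),'z',np.median(Q[:,2]),Q[:,2].std(),'rect',r)
    c=np.polyfit(Q[:,1],Q[:,0],1); print('slope deg',np.degrees(np.arctan(c[0])), 'ylims',Q[:,1].min(),Q[:,1].max())
    # black pointers
    k=(im.max(-1)<60)&(P[...,2]>.2)&(P[...,2]<.3)&(P[...,0]>.48)&(P[...,0]<.62)&(abs(P[...,1])<.3)
    for s,box in(('L',P[...,1]>0),('R',P[...,1]<0)):
        vs,us=np.where(k&box); print(s)
        o=np.argsort(us)
        for u in np.unique(us):
            vv=vs[us==u]; print(u,vv.min(),vv.max(),' '.join('%.3f,%.3f,%.3f'%tuple(P[v,u]) for v in (vv.min(),int(np.median(vv)),vv.max())))
E
```

```text
scene 1187 z 0.16099913938201138 0.002412475893235355 rect ((530.193359375, -50.77272033691406), (314.3883972167969, 35.93294143676758), 81.44300842285156)
slope deg 9.030601807152834 ylims -0.20868460613205356 0.10606361909318737
L
263 172 176 0.586,0.198,0.253 0.581,0.200,0.253 0.576,0.202,0.252
264 173 178 0.586,0.197,0.243 0.577,0.199,0.254 0.576,0.201,0.237
265 174 178 0.580,0.195,0.251 0.576,0.197,0.249 0.577,0.199,0.233
266 174 177 0.578,0.193,0.254 0.576,0.194,0.251 0.577,0.195,0.236
267 173 177 0.580,0.190,0.253 0.574,0.192,0.253 0.577,0.193,0.235
268 173 177 0.578,0.187,0.254 0.575,0.189,0.250 0.577,0.191,0.233
269 173 177 0.576,0.185,0.257 0.574,0.187,0.249 0.574,0.188,0.236
270 173 176 0.575,0.183,0.257 0.576,0.184,0.249 0.573,0.185,0.242
271 172 176 0.579,0.179,0.252 0.574,0.181,0.250 0.574,0.183,0.238
272 172 176 0.576,0.177,0.255 0.574,0.179,0.249 0.573,0.180,0.237
273 172 176 0.575,0.175,0.257 0.573,0.177,0.250 0.572,0.178,0.238
274 172 176 0.576,0.172,0.251 0.575,0.174,0.242 0.571,0.176,0.240
275 172 175 0.575,0.170,0.252 0.570,0.171,0.257 0.571,0.173,0.242
276 171 1
[... 5082 characters left out ...]
.268,0.233
445 196 198 0.508,-0.264,0.254 0.505,-0.264,0.253 0.502,-0.264,0.254
446 196 199 0.508,-0.268,0.252 0.505,-0.267,0.254 0.501,-0.272,0.239
447 197 199 0.504,-0.269,0.256 0.502,-0.270,0.254 0.501,-0.273,0.243
448 196 199 0.507,-0.272,0.257 0.504,-0.272,0.256 0.501,-0.276,0.244
449 196 199 0.506,-0.273,0.262 0.505,-0.276,0.254 0.500,-0.279,0.244
450 197 199 0.504,-0.278,0.258 0.502,-0.278,0.254 0.500,-0.281,0.247
451 197 200 0.504,-0.281,0.257 0.502,-0.282,0.254 0.499,-0.288,0.234
452 197 200 0.504,-0.284,0.255 0.502,-0.285,0.253 0.498,-0.290,0.237
453 197 198 0.504,-0.287,0.255 0.504,-0.287,0.255 0.502,-0.288,0.252
454 197 198 0.504,-0.290,0.257 0.504,-0.290,0.257 0.502,-0.291,0.252
```

>>> carry_out --increments '[{"hand": -1,"linear": [-0.04,0,0],"rotation": [0,0,0]},{"hand": -1,"linear": [-0.04,0,0],"rotation": [0,0,0]},{"hand": -1,"linear": [0,0,0],"rotation": [0,7,0]},{"hand": -1,"linear": [0,0,0],"rotation": [0,7,0]},{"hand": -1,"linear": [0,0,0],"rotation": [0,7,0]},{"hand": -1,"linear": [0,0,0],"rotation": [0,7,0]}]' --grip_force 5

```text
time_s: 1.2
ee_pos: [0.1533, -0.5291, 0.3197]
tool_rot: [[0.461, 0.28, -0.842], [0.127, -0.96, -0.25], [-0.878, 0.008, -0.478]]
wrist_force: [0.2, -0.4, -0.8]
width: 0.0574
```

```bash
cat > st.py <<'E'
from h import *
import json,os
np.set_printoptions(precision=4,suppress=True)
s=monitor.read_state(); print(s['time_s'],s['joint_positions'],s['ee_pos'],s['width'],s['wrist_force']); print(s['tool_rot'])
open('log.jsonl','a').write(json.dumps([s['joint_positions'].tolist(),s['ee_pos'].tolist(),np.array(s['tool_rot']).tolist()])+'\n')
E
python3 st.py
```

```text
1.2 [-91.4894  18.6283  88.7011  27.4632  82.564  -23.8834] [ 0.1533 -0.5291  0.3197] 0.05740747368369965 [ 0.1691 -0.3609 -0.784 ]
[[ 0.4607  0.2798 -0.8423]
 [ 0.1266 -0.96   -0.2497]
 [-0.8785  0.0084 -0.4777]]
```

>>> carry_out --increments '[{"hand": -1,"linear": [0,0,0],"rotation": [0,7,0]},{"hand": -1,"linear": [0,0,0],"rotation": [0,7,0]},{"hand": -1,"linear": [0,0,0],"rotation": [0,7,0]},{"hand": -1,"linear": [0,0,0],"rotation": [0,7,0]}]'

```text
time_s: 1.53
ee_pos: [0.1517, -0.5312, 0.3239]
tool_rot: [[0.811, 0.276, -0.516], [0.222, -0.961, -0.166], [-0.542, 0.021, -0.84]]
wrist_force: [0.7, -0.1, -1.2]
width: 0.0312
```

```bash
python3 st.py
```

```text
1.5333 [-100.4941   26.2696   89.8017   49.4549   95.1768  -37.0971] [ 0.1517 -0.5312  0.3239] 0.031199350961973998 [ 0.7294 -0.075  -1.2184]
[[ 0.8107  0.2764 -0.5161]
 [ 0.2216 -0.9608 -0.1664]
 [-0.5419  0.0206 -0.8402]]
```

>>> carry_out --increments '[{"hand": -1,"linear": [0.02,0,0],"rotation": [0,7,0]},{"hand": -1,"linear": [0.03,0,0],"rotation": [0,7,0]},{"hand": -1,"linear": [0.04,0,0],"rotation": [0,7,0]},{"hand": -1,"linear": [0.04,0,0],"rotation": [0,7,0]}]'

```text
time_s: 1.87
ee_pos: [0.2637, -0.5048, 0.2811]
tool_rot: [[0.964, 0.26, -0.063], [0.257, -0.965, -0.048], [-0.073, 0.03, -0.997]]
wrist_force: [0.6, -0.9, -0.2]
width: 0.0045
```

```bash
python3 st.py
```

```text
1.8667 [-93.6784  37.6024  98.6348  73.4597  99.6281 -50.0718] [ 0.2637 -0.5048  0.2811] 0.004514361164988693 [ 0.5715 -0.9204 -0.2148]
[[ 0.9636  0.2598 -0.063 ]
 [ 0.2571 -0.9652 -0.0483]
 [-0.0733  0.0303 -0.9968]]
```

```bash
cat > kin.py <<'E'
import numpy as np,json
from scipy.optimize import least_squares
from scipy.spatial.transform import Rotation as R
def fk(q,k):
    h,a,L2,L3,e,d,f=k; q=np.radians(q)
    Rz=lambda t:R.from_euler('z',t).as_matrix(); Ry=lambda t:R.from_euler('y',t).as_matrix()
    # link axes along local z; q=0 straight up; tool x along local z
    A=Rz(q[0]); p=A@[a,0,h]; A=A@Ry(q[1]); p=p+A@[0,0,L2]; A=A@Ry(q[2]); p=p+A@[e,0,L3]; A=A@Rz(q[3])@Ry(q[4]); p=p+A@[f,0,d]; A=A@Rz(q[5]); return p,A
def load():
    D=[([-79.0444,20.0935,94.6416,-.0006,65.2637,-4.846],[.1498,-.5292,.2326],[[0,.2723,-.9622],[0,-.9622,-.2723],[-1,0,0]])]
    return D+[json.loads(l) for l in open('log.jsonl')]
def fit():
    D=load()
    r=least_squares(lambda k:np.concatenate([fk(q,k)[0]-p for q,p,_ in D]+[1e-3*(k-k0)]),k0)
    return r.x,r
k0=np.array([.35,0,.4,.4,0,.31,0])
if __name__=='__main__':
    np.set_printoptions(precision=4,suppress=True)
    k,r=fit(); print(k,r.cost)
    for q,p,T in load():
        P,A=fk(q,k); print(P-p, A[:,2]-np.array(T)[:,0]); print((A.T@np.array(T)).round(3).tolist())
E
python3 kin.py
```

```text
[ 0.1777 -0.1262  0.7791  0.5088  0.1642  0.3213 -0.011 ] 0.001380675331342911
[-0.0461 -0.0067 -0.0066] [-0. -0.  0.]
[[0.0, -1.0, 0.0], [0.0, -0.0, -1.0], [1.0, 0.0, 0.0]]
[-0.0207 -0.0002  0.0037] [-0.  0. -0.]
[[-0.0, -1.0, -0.0], [-0.0, 0.0, -1.0], [1.0, -0.0, -0.0]]
[-0.0021 -0.0005  0.0018] [-0.  0. -0.]
[[-0.0, -1.0, 0.0], [0.0, -0.0, -1.0], [1.0, -0.0, 0.0]]
[ 0.0098 -0.0011  0.0011] [ 0. -0. -0.]
[[0.0, -1.0, 0.0], [0.0, -0.0, -1.0], [1.0, 0.0, 0.0]]
```

```bash
sed -i 's/h,a,L2,L3,e,d,f=k/h,a,L2,L3,e,d,f,g=k/; s/A@\[a,0,h\]/A@[a,g,h]/; s/,.31,0\])/,.31,0,.046])/' kin.py; python3 kin.py
```

```text
[ 0.2587 -0.      0.4872  0.4379  0.0406  0.2636  0.0001  0.0465] 1.063810383033435e-08
[-0. -0.  0.] [-0. -0.  0.]
[[0.0, -1.0, 0.0], [0.0, -0.0, -1.0], [1.0, 0.0, 0.0]]
[ 0. -0. -0.] [-0.  0. -0.]
[[-0.0, -1.0, -0.0], [-0.0, 0.0, -1.0], [1.0, -0.0, -0.0]]
[0. 0. 0.] [-0.  0. -0.]
[[-0.0, -1.0, 0.0], [0.0, -0.0, -1.0], [1.0, -0.0, 0.0]]
[-0.  0. -0.] [ 0. -0. -0.]
[[0.0, -1.0, 0.0], [0.0, -0.0, -1.0], [1.0, 0.0, 0.0]]
```

```bash
cat > ik.py <<'E'
from kin import *
k,_=fit()
lo=np.array([-157.81,-45,.68,-89.99,4.06,-164.3]);hi=np.array([157.81,120.19,151.7,269.99,180,164.3])
C=np.array([[0,-1,0],[0,0,-1],[1,0,0.]])
def ik(p,Rt,q0):
    def f(q):
        P,A=fk(q,k); return np.concatenate([(P-p)*10,((A@C)-Rt).ravel()])
    r=least_squares(f,np.clip(q0,lo+.01,hi-.01),bounds=(lo,hi),x_scale=30.)
    return r.x,np.abs(r.fun).max()
def Rt(az,pitch=0):
    c,s=np.cos(np.radians(az)),np.sin(np.radians(az)); cp,sp=np.cos(np.radians(pitch)),np.sin(np.radians(pitch))
    x=np.array([c*cp,s*cp,sp]); y=np.array([s,-c,0]); return np.column_stack([x,y,np.cross(x,y)])
def elbowwrist(q):
    a=np.radians(q); 
    A=R.from_euler('z',a[0]).as_matrix(); p=A@[k[1],k[7],k[0]]; A=A@R.from_euler('y',a[1]).as_matrix(); e=p+A@[0,0,k[2]]; A=A@R.from_euler('y',a[2]).as_matrix(); w=e+A@[k[4],0,k[3]]; return e,w
E
python3 - <<'E'
from ik import *
np.set_printoptions(precision=3,suppress=True)
import json
qc=load()[-1][0]
cx=np.array([.988,-.156,0]);front=np.array([.511,-.0485,0])
seeds=[qc,[-60,-20,140,120,100,-60],[-30,-30,140,180,60,0],[-90,0,130,90,100,-60],[-60,30,120,100,90,-60]]
for az in (-9,5,15,25,35,45,60):
    d=Rt(az)[:,0]
    for z in (.11,.24):
        p=front+.022*cx-.014*d; p[2]=z
        b=min((ik(p,Rt(az),np.array(s,float)) for s in seeds),key=lambda t:t[1])
        e,w=elbowwrist(b[0]); print(az,z,b[1].round(4),b[0],'elbow',e,'wrist',w)
E
```

```text
-9 0.11 0.0 [-12.238  57.419 138.06  176.64  105.453 -90.896] elbow [ 0.411 -0.042  0.521] wrist [ 0.259 -0.009  0.11 ]
-9 0.24 0.0 [-12.238  30.25  143.266 176.741  83.526 -89.632] elbow [ 0.25  -0.007  0.68 ] wrist [ 0.259 -0.009  0.24 ]
5 0.11 0.0 [-26.563  56.839 137.062 147.672 101.812 -97.381] elbow [ 0.386 -0.141  0.525] wrist [ 0.256 -0.076  0.11 ]
5 0.24 0.0 [-26.565  30.308 142.128 148.211  83.56  -86.024] elbow [ 0.241 -0.068  0.679] wrist [ 0.256 -0.076  0.24 ]
15 0.11 0.0 [-34.224  55.463 134.115 130.379  96.239 -97.282] elbow [ 0.358 -0.187  0.535] wrist [ 0.265 -0.124  0.11 ]
15 0.24 0.0 [-34.225  30.652 138.823 130.294  83.148 -81.991] elbow [ 0.232 -0.101  0.678] wrist [ 0.265 -0.124  0.24 ]
25 0.11 0.0 [-39.188  54.148 129.713 115.761  91.68  -93.477] elbow [ 0.335 -0.213  0.544] wrist [ 0.281 -0.169  0.11 ]
25 0.24 0.0 [-39.189  31.519 133.996 115.092  83.748 -76.908] elbow [ 0.227 -0.125  0.674] wrist [ 0.281 -0.169  0.24 ]
35 0.11 0.0 [-41.856  53.417 124.265 103.134  89.473 -87.743] elbow [ 0.322 -0.226  0.549] wrist [ 0.305 -0.211  0.11 ]
35 0.24 0.0 [-41.856  32.98  128.154 102.46   85.783 -71.594] elbow [ 0.229 -0.142  0.667] wrist [ 0.305 -0.211  0.24 ]
45 0.11 0.0 [-42.8    53.428 118.11   92.176  89.676 -81.544] elbow [ 0.319 -0.232  0.549] wrist [ 0.336 -0.248  0.11 ]
45 0.24 0.0 [-42.8    34.96  121.673  92.02   89.128 -66.649] elbow [ 0.236 -0.156  0.658] wrist [ 0.336 -0.248  0.24 ]
60 0.11 0.0 [-42.014  54.704 108.089  78.509  93.53  -73.149] elbow [ 0.327 -0.232  0.54 ] wrist [ 0.394 -0.292  0.11 ]
60 0.24 0.0 [-42.014  38.64  111.302  79.564  95.984 -60.488] elbow [ 0.257 -0.169  0.639] wrist [ 0.394 -0.292  0.24 ]
```

```bash
cat > delta.py <<'E'
import sys
from ik import *
from workcell import monitor
np.set_printoptions(precision=4,suppress=True)
x,y,z,az=map(float,sys.argv[1:5])
s=monitor.read_state(); T=np.array(s['tool_rot']); p=np.array(s['ee_pos'])
print('t',s['time_s'],'ee',p,'q',s['joint_positions'],'F',s['wrist_force'])
print('lin(tool)',T.T@(np.array([x,y,z])-p),'rot',R.from_matrix(T.T@Rt(az)).as_rotvec(degrees=True))
E
python3 delta.py .43 -.061 .25 5
```

```text
t 1.8667 ee [ 0.2637 -0.5048  0.2811] q [-93.6784  37.6024  98.6348  73.4597  99.6281 -50.0718] F [ 0.5715 -0.9204 -0.2148]
lin(tool) [ 0.2766 -0.3861 -0.0009] rot [2.1018 4.0444 9.9981]
```

```bash
python3 - <<'E'
from ik import *
np.set_printoptions(precision=3,suppress=True)
q0=np.array(load()[-1][0])
for az in (0,5,10,15,25):
  for z in(.25,.12):
    q=np.array([-26,57,137,147,100,-97.])
    out=[]
    for x in (.519,.5,.48,.46,.45,.44,.43):
        d=Rt(az)[:,0]; p=np.array([.5327,-.052,0])-.014*d-d*(.519-x); p[2]=z
        q,e=ik(p,Rt(az),q); out.append((x,round(e,4),round(q[2],1)))
    print(az,z,out)
E
```

```text
0 0.25 [(0.519, np.float64(0.0), np.float64(143.1)), (0.5, np.float64(0.0), np.float64(145.6)), (0.48, np.float64(0.0), np.float64(148.2)), (0.46, np.float64(0.0), np.float64(150.8)), (0.45, np.float64(0.02), np.float64(151.7)), (0.44, np.float64(0.08), np.float64(151.7)), (0.43, np.float64(0.1197), np.float64(151.7))]
0 0.12 [(0.519, np.float64(0.0), np.float64(138.5)), (0.5, np.float64(0.0), np.float64(140.7)), (0.48, np.float64(0.0), np.float64(142.9)), (0.46, np.float64(0.0), np.float64(145.1)), (0.45, np.float64(0.0), np.float64(146.1)), (0.44, np.float64(0.0), np.float64(147.2)), (0.43, np.float64(0.0), np.float64(148.2))]
5 0.25 [(0.519, np.float64(0.0), np.float64(142.2)), (0.5, np.float64(0.0), np.float64(144.5)), (0.48, np.float64(0.0), np.float64(147.0)), (0.46, np.float64(0.0), np.float64(149.4)), (0.45, np.float64(0.0), np.float64(150.5)), (0.44, np.float64(0.0), np.float64(151.7)), (0.43, np.float64(0.0354), np.float64(151.7))]
5 0.12 [(0.519, np.float64(0.0), np.float64(137.7)), (0.5, np.float64(0.0), np.float64(139.8)), (0.48, np.float64(0.0), np.float64(141.9)), (0.4
[... 1373 characters left out ...]
), np.float64(141.2)), (0.43, np.float64(0.0), np.float64(141.9))]
25 0.25 [(0.519, np.float64(0.0), np.float64(134.1)), (0.5, np.float64(0.0), np.float64(135.4)), (0.48, np.float64(0.0), np.float64(136.7)), (0.46, np.float64(0.0), np.float64(137.9)), (0.45, np.float64(0.0), np.float64(138.5)), (0.44, np.float64(0.0), np.float64(139.0)), (0.43, np.float64(0.0), np.float64(139.4))]
25 0.12 [(0.519, np.float64(0.0), np.float64(130.3)), (0.5, np.float64(0.0), np.float64(131.5)), (0.48, np.float64(0.0), np.float64(132.8)), (0.46, np.float64(0.0), np.float64(133.8)), (0.45, np.float64(0.0), np.float64(134.3)), (0.44, np.float64(0.0), np.float64(134.8)), (0.43, np.float64(0.0), np.float64(135.2))]
```

```bash
python3 delta.py .442 -.0763 .25 15
```

```text
t 1.8667 ee [ 0.2637 -0.5048  0.2811] q [-93.6784  37.6024  98.6348  73.4597  99.6281 -50.0718] F [ 0.5715 -0.9204 -0.2148]
lin(tool) [ 0.2842 -0.3682 -0.0009] rot [1.7391 4.2069 0.0034]
```

>>> carry_out --increments '[{"hand": -1,"linear": [0.02,-0.03,0],"rotation": [2,4,0]},{"hand": -1,"linear": [0.02,-0.03,0],"rotation": [0,0,0]},{"hand": -1,"linear": [0.02,-0.03,0],"rotation": [0,0,0]},{"hand": -1,"linear": [0.02,-0.03,0],"rotation": [0,0,0]},{"hand": -1,"linear": [0.02,-0.03,0],"rotation": [0,0,0]},{"hand": -1,"linear": [0.02,-0.03,0],"rotation": [0,0,0]}]'

```text
time_s: 2.37
ee_pos: [0.3384, -0.2928, 0.2747]
tool_rot: [[0.966, 0.257, 0.003], [0.257, -0.966, 0.019], [0.007, -0.017, -1.0]]
wrist_force: [1.0, 0.2, -0.5]
width: 0.0005
```

```bash
python3 delta.py .442 -.0763 .25 15
```

```text
t 2.3667 ee [ 0.3384 -0.2928  0.2747] q [-84.1428  27.8209 128.3374  81.8955  94.027  -65.4239] F [ 1.0473  0.1596 -0.5271]
lin(tool) [ 0.1555 -0.1821  0.029 ] rot [-0.986  -0.4243 -0.1052]
```

>>> carry_out --increments '[{"hand": -1,"linear": [0.03,-0.025,0.003],"rotation": [-1,0,0]},{"hand": -1,"linear": [0.025,-0.025,0.003],"rotation": [0,0,0]},{"hand": -1,"linear": [0.025,-0.025,0.003],"rotation": [0,0,0]},{"hand": -1,"linear": [0.025,-0.025,0.003],"rotation": [0,0,0]},{"hand": -1,"linear": [0.02,-0.025,0.003],"rotation": [0,0,0]},{"hand": -1,"linear": [0.02,-0.025,0.003],"rotation": [0,0,0]}]'

```text
time_s: 2.87
ee_pos: [0.4424, -0.1031, 0.2576]
tool_rot: [[0.968, 0.252, 0.004], [0.252, -0.968, -0.005], [0.003, 0.006, -1.0]]
wrist_force: [1.6, -0.1, -0.7]
width: 0.0006
```

```bash
python3 delta.py .442 -.0763 .12 15
```

```text
t 2.8667 ee [ 0.4424 -0.1031  0.2576] q [-52.7411  26.364  144.1552 112.4083  86.5269 -81.6019] F [ 1.5788 -0.0975 -0.7281]
lin(tool) [ 0.0059 -0.0269  0.1374] rot [ 0.3616 -0.1662 -0.4032]
```

>>> carry_out --increments '[{"hand": -1,"linear": [0.0,-0.015,0.01],"rotation": [0,0,0]},{"hand": -1,"linear": [0.0,-0.01,0.025],"rotation": [0.3,0,-0.4]},{"hand": -1,"linear": [0.0,0,0.025],"rotation": [0,0,0]},{"hand": -1,"linear": [0.0,0,0.025],"rotation": [0,0,0]},{"hand": -1,"linear": [0.0,0,0.025],"rotation": [0,0,0]},{"hand": -1,"linear": [0.0,0,0.02],"rotation": [0,0,0]},{"hand": -1,"linear": [0.0,0,0],"rotation": [0,0,0]}]'

```text
time_s: 3.45
ee_pos: [0.4382, -0.0715, 0.1227]
tool_rot: [[0.963, 0.27, 0.007], [0.27, -0.963, -0.01], [0.004, 0.011, -1.0]]
wrist_force: [0.1, -0.6, 0.4]
width: 0.0009
```

```bash
python3 delta.py .519 -.0556 .12 15; python3 - <<'E'
from h import *
for n in('scene','top'):
    im,_=snap(n,n+'1'); cv2.imwrite(f'pics/z{n}1.png',cv2.resize(im[80:300,230:530],(780,572)))
E
```

```text
t 3.45 ee [ 0.4382 -0.0715  0.1227] q [ -49.2131   57.2717  141.8045  113.8594   98.1956 -108.0193] F [ 0.1478 -0.5869  0.4085]
lin(tool) [0.0821 0.0064 0.0031] rot [ 0.6267 -0.2256  0.637 ]
```

View pics/zscene1.png

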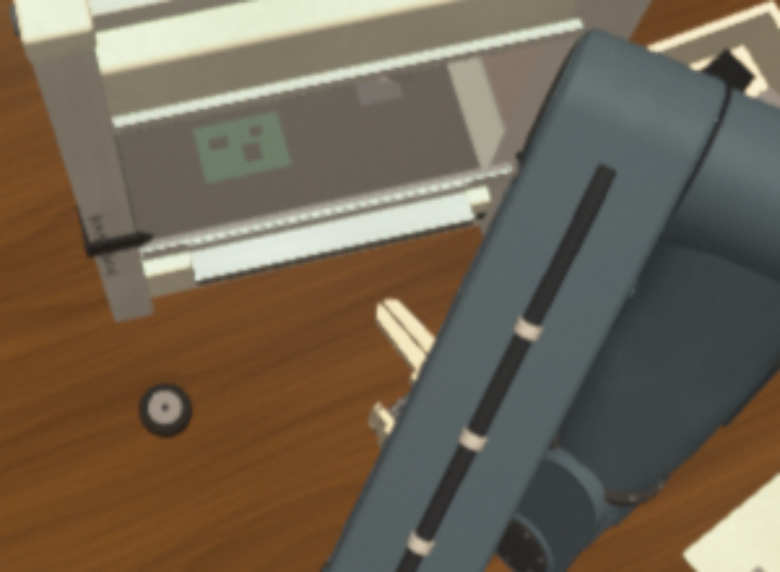

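View pics/ztop1.png

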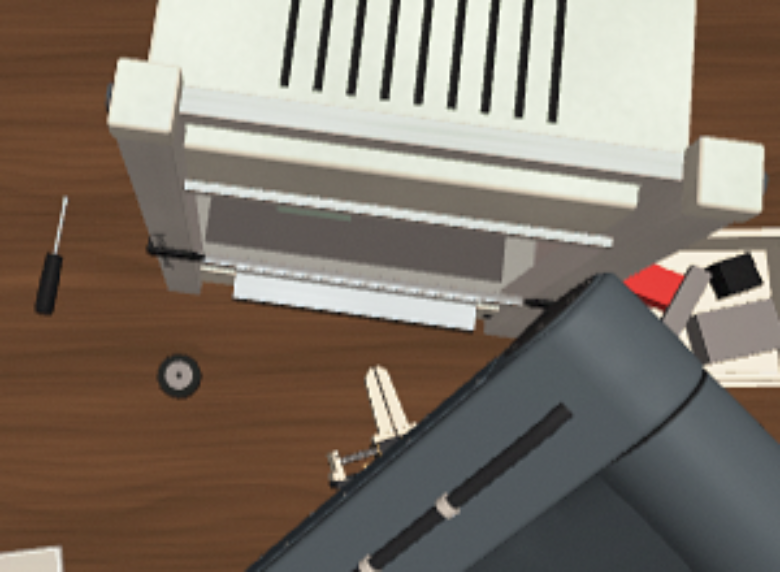

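The fingers are closed and pointing at the lip, with the tip 6 cm short of it. Both loose things are clear. Next I slide in beneath the lip.

>>> carry_out --increments '[{"hand": -1,"linear": [0.02,0.003,0.001],"rotation": [0.5,0,0.6]},{"hand": -1,"linear": [0.02,0.003,0.001],"rotation": [0,0,0]},{"hand": -1,"linear": [0.02,0,0],"rotation": [0,0,0]},{"hand": -1,"linear": [0.015,0,0],"rotation": [0,0,0]},{"hand": -1,"linear": [0.005,0,0],"rotation": [0,0,0]},{"hand": -1,"linear": [0,0,0],"rotation": [0,0,0]}]'

```text
time_s: 4.05
ee_pos: [0.5208, -0.0576, 0.1356]
tool_rot: [[0.967, 0.255, 0.017], [0.255, -0.967, -0.002], [0.016, 0.006, -1.0]]
wrist_force: [0.1, 0.0, 0.3]
width: 0.0004
```

```bash
python3 delta.py .519 -.0556 .12 15
```

```text
t 4.05 ee [ 0.5208 -0.0576  0.1356] q [-34.2265  51.6252 135.1458 130.7373  95.3705 -95.4954] F [0.0746 0.0169 0.2588]
lin(tool) [-0.0015 -0.0024  0.0155] rot [ 0.3715 -0.9355 -0.2492]
```

>>> carry_out --increments '[{"hand": -1,"linear": [0,0,-0.002],"rotation": [0,0,0]},{"hand": -1,"linear": [0,0,-0.002],"rotation": [0,0,0]},{"hand": -1,"linear": [0,0,-0.002],"rotation": [0,0,0]}]'

```text
time_s: 4.3
ee_pos: [0.5193, -0.0578, 0.1438]
tool_rot: [[0.967, 0.255, 0.018], [0.255, -0.967, -0.003], [0.017, 0.007, -1.0]]
wrist_force: [1.6, 2.0, -4.2]
width: 0.0008
```

>>> carry_out --increments '[{"hand": -1,"linear": [0,0,-0.002],"rotation": [0,0,0]},{"hand": -1,"linear": [0,0,-0.002],"rotation": [0,0,0]}]'

```text
time_s: 4.47
ee_pos: [0.5183, -0.0584, 0.1476]
tool_rot: [[0.967, 0.253, 0.015], [0.253, -0.967, -0.003], [0.014, 0.006, -1.0]]
wrist_force: [2.2, 0.8, -3.7]
width: 0.0009
```

>>> carry_out --increments '[{"hand": -1,"linear": [0,0,-0.002],"rotation": [0,0,0]},{"hand": -1,"linear": [0,0,-0.002],"rotation": [0,0,0]}]'

```text
time_s: 4.63
ee_pos: [0.5178, -0.0588, 0.1513]
tool_rot: [[0.968, 0.253, 0.013], [0.253, -0.968, -0.002], [0.012, 0.005, -1.0]]
wrist_force: [2.9, 1.1, -3.9]
width: 0.0002
```

Contact: about 4 N, and the window is moving. I'll measure the lip against the tool height.

```bash
cat > meas.py <<'E'
from h import *
import sys
np.set_printoptions(precision=4,suppress=True)
tag=sys.argv[1]; s=monitor.read_state(); print('t',s['time_s'],'ee',s['ee_pos'],'F',s['wrist_force'])
cx=np.array([.988,-.156]);cy=np.array([.156,.988]);F=np.array([.514,-.049])
for n in('scene','top'):
    im,d=snap(n,n+tag); P=cloud(n,d); im=im.astype(int)
    a=(P[...,:2]-F)@cx; b=(P[...,:2]-F)@cy
    m=(im.min(-1)>150)&(a>.002)&(a<.028)&(abs(b)<.14)&(P[...,2]>.13)&(P[...,2]<.32)
    zz=P[...,2][m]; md=np.median(zz); k=abs(zz-md)<.008
    bb=b[m][k]
    print(n,m.sum(),k.sum(),'ledge top median',md,'mean',zz[k].mean(),'b-range',bb.min(),bb.max())
    cv2.imwrite(f'pics/z{n}{tag}.png',cv2.resize(im[80:240,230:470].astype(np.uint8),(780,520)))
E
python3 meas.py 2
python3 - <<'E'
import sys; sys.argv=['x','x']
from h import *
# same stat on the initial pictures
cx=np.array([.988,-.156]);cy=np.array([.156,.988]);F=np.array([.514,-.049])
for n in('scene','top'):
    im=cv2.imread(f'pics/{n}0.png').astype(int);P=cloud(n,np.load(f'pics/{n}0.npy'))
    a=(P[...,:2]-F)@cx; b=(P[...,:2]-F)@cy
    m=(im.min(-1)>150)&(a>.002)&(a<.028)&(abs(b)<.14)&(P[...,2]>.13)&(P[...,2]<.32)
    zz=P[...,2][m]; print(n,m.sum(),np.median(zz),zz.mean())
E
```

```text
t 4.6333 ee [ 0.5178 -0.0588  0.1513] F [ 2.9383  1.0701 -3.8614]
scene 576 575 ledge top median 0.17013071115668743 mean 0.17015449938181254 b-range -0.04331763524228043 0.13951548242718817
top 453 453 ledge top median 0.17177145886777812 mean 0.1718414245606971 b-range -0.0442069802166447 0.139615640878756
scene 911 0.16099765836432223 0.16088568775791456
top 685 0.16238583648952143 0.1623101214241204
```

View pics/zscene2.png

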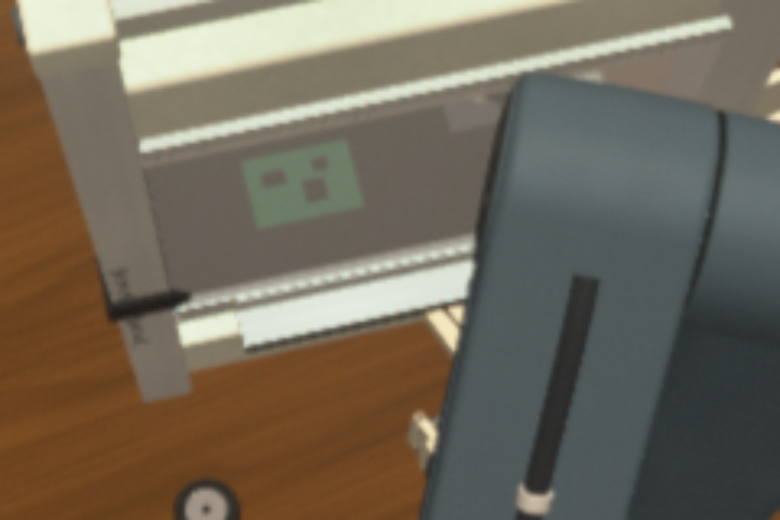

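>>> carry_out --increments '[{"hand": -1,"linear": [0.0005,-0.0003,-0.003],"rotation": [0,0.1,0]},{"hand": -1,"linear": [0.0005,-0.0003,-0.004],"rotation": [0,0.1,0]},{"hand": -1,"linear": [0.0005,-0.0003,-0.004],"rotation": [0,0.1,0]},{"hand": -1,"linear": [0.0005,-0.0003,-0.004],"rotation": [0,0.1,0]},{"hand": -1,"linear": [0.0005,-0.0003,-0.004],"rotation": [0,0.1,0]},{"hand": -1,"linear": [0.0005,-0.0003,-0.004],"rotation": [0,0.1,0]},{"hand": -1,"linear": [0.0005,-0.0003,-0.004],"rotation": [0,0.1,0]}]'

```text
time_s: 5.32
ee_pos: [0.5198, -0.0562, 0.1801]
tool_rot: [[0.968, 0.25, 0.023], [0.25, -0.968, 0.003], [0.023, 0.003, -1.0]]
wrist_force: [-2.7, -1.3, -4.8]
width: 0.0002
```

>>> carry_out --increments '[{"hand": -1,"linear": [0,0,-0.004],"rotation": [0,0,0]},{"hand": -1,"linear": [0,0,-0.004],"rotation": [0,0,0]},{"hand": -1,"linear": [0,0,-0.004],"rotation": [0,0,0]},{"hand": -1,"linear": [0,0,-0.004],"rotation": [0,0,0]},{"hand": -1,"linear": [0,0,-0.004],"rotation": [0,0,0]},{"hand": -1,"linear": [0,0,-0.004],"rotation": [0,0,0]},{"hand": -1,"linear": [0,0,-0.004],"rotation": [0,0,0]}]'

```text
time_s: 5.9
ee_pos: [0.5197, -0.0562, 0.2117]
tool_rot: [[0.968, 0.25, 0.025], [0.25, -0.968, 0.001], [0.025, 0.005, -1.0]]
wrist_force: [3.1, -0.1, -4.8]
width: 0.0004
```

>>> carry_out --increments '[{"hand": -1,"linear": [0,0,-0.004],"rotation": [0,0,0]},{"hand": -1,"linear": [0,0,-0.004],"rotation": [0,0,0]},{"hand": -1,"linear": [0,0,-0.004],"rotation": [0,0,0]},{"hand": -1,"linear": [0,0,-0.002],"rotation": [0,0,0]},{"hand": -1,"linear": [0,0,0],"rotation": [0,0,0]}]'

```text
time_s: 6.32
ee_pos: [0.5193, -0.056, 0.2284]
tool_rot: [[0.968, 0.251, 0.026], [0.251, -0.968, 0.001], [0.026, 0.006, -1.0]]
wrist_force: [2.3, -1.0, -3.7]
width: 0.0001
```

```bash
python3 meas.py 3
```

```text
t 6.3167 ee [ 0.5193 -0.056   0.2284] F [ 2.2757 -1.0415 -3.6523]
scene 629 629 ledge top median 0.2476139130489492 mean 0.24756041987667213 b-range -0.03271682048799007 0.1397484881601087
top 803 803 ledge top median 0.24865326612858185 mean 0.2487349374695145 b-range -0.13943291150947495 0.1396649475212845
```

View pics/zscene3.png

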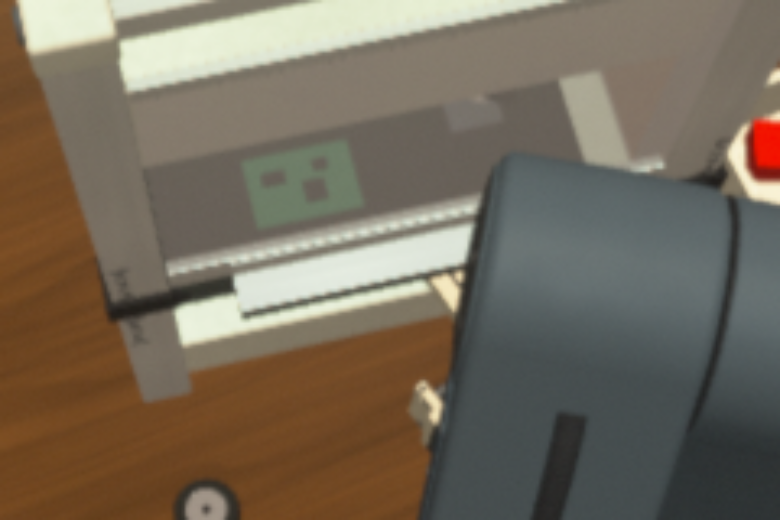

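View pics/ztop3.png

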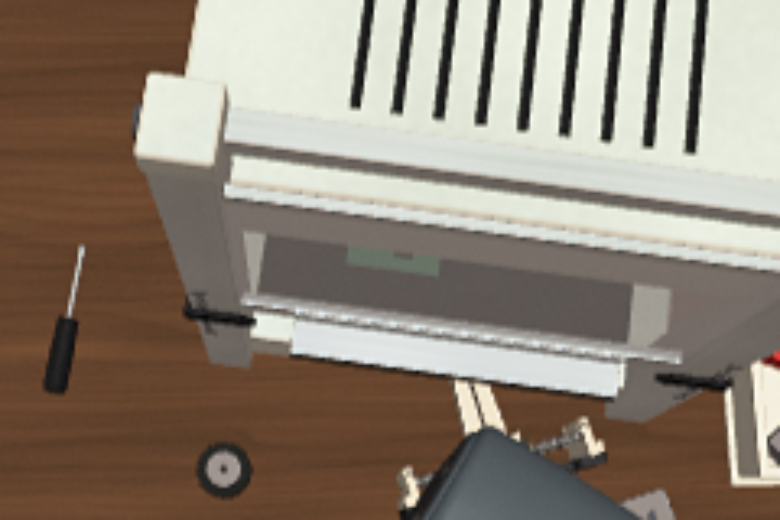

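```bash
python3 - <<'E'
from h import *
cx=np.array([.988,-.156]);cy=np.array([.156,.988]);F=np.array([.514,-.049])
for n in('scene','top'):
  for s in(1,-1):
    A=[]
    for t in '0123':
        im=cv2.imread(f'pics/{n}{t}.png').astype(int);P=cloud(n,np.load(f'pics/{n}{t}.npy'))
        a=(P[...,:2]-F)@cx; b=(P[...,:2]-F)@cy*s; z=P[...,2]
        m=(im.max(-1)<75)&(a>.01)&(a<.06)&(b>.17)&(b<.25)&(z>.225)&(z<.27)
        A.append(np.c_[b[m],a[m],z[m]])
    A=np.vstack(A); print(n,s,len(A),'min b',A[:,0].min())
    for lo in np.arange(.176,.25,.004):
        q=A[(A[:,0]>=lo)&(A[:,0]<lo+.004)]
        if len(q)>3: print('%.3f n%d a %.3f  z p5 %.4f med %.4f p95 %.4f'%(lo,len(q),np.median(q[:,1]),*np.percentile(q[:,2],[5,50,95])))
E
```

```text
scene 1 447 min b 0.19336205685517294
0.192 n9 a 0.026  z p5 0.2400 med 0.2421 p95 0.2451
0.196 n18 a 0.024  z p5 0.2268 med 0.2437 p95 0.2480
0.200 n29 a 0.024  z p5 0.2313 med 0.2472 p95 0.2524
0.204 n29 a 0.024  z p5 0.2301 med 0.2452 p95 0.2549
0.208 n31 a 0.023  z p5 0.2369 med 0.2502 p95 0.2556
0.212 n32 a 0.024  z p5 0.2375 med 0.2511 p95 0.2568
0.216 n36 a 0.023  z p5 0.2344 med 0.2487 p95 0.2561
0.220 n32 a 0.024  z p5 0.2344 med 0.2501 p95 0.2563
0.224 n35 a 0.023  z p5 0.2381 med 0.2501 p95 0.2563
0.228 n29 a 0.024  z p5 0.2327 med 0.2513 p95 0.2559
0.232 n36 a 0.023  z p5 0.2360 med 0.2485 p95 0.2566
0.236 n38 a 0.024  z p5 0.2285 med 0.2500 p95 0.2565
0.240 n42 a 0.024  z p5 0.2335 med 0.2508 p95 0.2570
0.244 n34 a 0.024  z p5 0.2353 med 0.2511 p95 0.2567
0.248 n17 a 0.025  z p5 0.2350 med 0.2509 p95 0.2563
scene -1 181 min b 0.1795063660000262
0.180 n9 a 0.025  z p5 0.2401 med 0.2457 p95 0.2481
0.184 n9 a 0.023  z p5 0.2401 med 0.2463 p95 0.2535
0.188 n8 a 0.022  z p5 0.2407 med 0.2495 p95 0.2524
0.192 n8 a 0.022  z p5 0.2363 med 0.2493 p95 0.2550
0.196 n6 a 0.022  z p5
[... 1672 characters left out ...]
0 p95 0.2579
0.192 n23 a 0.023  z p5 0.2352 med 0.2524 p95 0.2560
0.196 n27 a 0.023  z p5 0.2362 med 0.2531 p95 0.2565
0.200 n20 a 0.025  z p5 0.2386 med 0.2539 p95 0.2582
0.204 n15 a 0.023  z p5 0.2400 med 0.2530 p95 0.2560
0.208 n16 a 0.023  z p5 0.2338 med 0.2503 p95 0.2582
0.212 n16 a 0.023  z p5 0.2330 med 0.2525 p95 0.2570
0.216 n21 a 0.023  z p5 0.2338 med 0.2525 p95 0.2560
0.220 n20 a 0.026  z p5 0.2392 med 0.2538 p95 0.2627
0.224 n15 a 0.026  z p5 0.2412 med 0.2548 p95 0.2623
0.228 n22 a 0.024  z p5 0.2437 med 0.2547 p95 0.2629
0.232 n13 a 0.023  z p5 0.2298 med 0.2489 p95 0.2558
0.236 n19 a 0.025  z p5 0.2329 med 0.2542 p95 0.2583
0.240 n7 a 0.025  z p5 0.2358 med 0.2517 p95 0.2548
```

>>> carry_out --increments '[{"hand": -1,"linear": [0,0,-0.002],"rotation": [0,0,0]},{"hand": -1,"linear": [0,0,-0.002],"rotation": [0,0,0]},{"hand": -1,"linear": [0,0,-0.0015],"rotation": [0,0,0]},{"hand": -1,"linear": [0,0,0],"rotation": [0,0,0]}]'

```text
time_s: 6.75
ee_pos: [0.519, -0.0559, 0.2334]
tool_rot: [[0.968, 0.251, 0.025], [0.251, -0.968, 0.002], [0.025, 0.005, -1.0]]
wrist_force: [0.3, -0.6, -2.0]
width: 0.0006
```

```bash
python3 meas.py 4
```

```text
t 6.75 ee [ 0.519  -0.0559  0.2334] F [ 0.2908 -0.5774 -2.0189]
scene 635 635 ledge top median 0.2525634224983351 mean 0.25257230312721346 b-range -0.034893454713879335 0.1396687039128756
top 811 811 ledge top median 0.2537856244546046 mean 0.25375938857013286 b-range -0.13980308838576505 0.13994163277715396
```

View pics/ztop4.png

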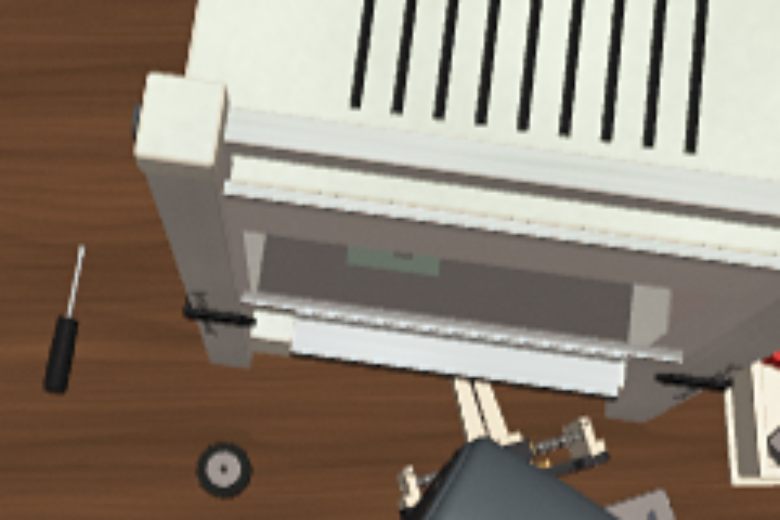

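>>> carry_out --increments '[{"hand": -1,"linear": [0,0,-0.0012],"rotation": [0,0,0]},{"hand": -1,"linear": [0,0,-0.001],"rotation": [0,0,0]},{"hand": -1,"linear": [0,0,0],"rotation": [0,0,0]}]'

```text
time_s: 7.1
ee_pos: [0.519, -0.0559, 0.2354]
tool_rot: [[0.968, 0.251, 0.025], [0.251, -0.968, 0.002], [0.024, 0.004, -1.0]]
wrist_force: [1.3, -0.3, -1.9]
width: 0.0006
```

```bash
python3 meas.py 5
```

```text
t 7.1 ee [ 0.519  -0.0559  0.2354] F [ 1.2959 -0.3233 -1.9208]
scene 641 640 ledge top median 0.2545571068235535 mean 0.25447447694195047 b-range -0.0343314878734876 0.13989413220014735
top 821 821 ledge top median 0.2557229266289742 mean 0.25571229460728223 b-range -0.13971707248973592 0.13999256938737295
```

The underside reads .2436 (scene) and .2447 (top), against tips at about .244. I'll lower off the lip, then back away.

>>> carry_out --increments '[{"hand": -1,"linear": [0,0,0.004],"rotation": [0,0,0]},{"hand": -1,"linear": [0,0,0.008],"rotation": [0,0,0]},{"hand": -1,"linear": [0,0,0.01],"rotation": [0,0,0]},{"hand": -1,"linear": [-0.01,0,0.005],"rotation": [0,0,0]},{"hand": -1,"linear": [-0.02,0,0.003],"rotation": [0,0,0]},{"hand": -1,"linear": [-0.02,0,0.003],"rotation": [0,0,0]},{"hand": -1,"linear": [-0.02,0,0],"rotation": [0,0,0]}]'

```text
time_s: 7.78
ee_pos: [0.4521, -0.072, 0.2014]
tool_rot: [[0.966, 0.257, 0.038], [0.257, -0.966, 0.0], [0.037, 0.01, -0.999]]
wrist_force: [0.5, -0.5, 0.1]
width: 0.0007
```

>>> carry_out --increments '[{"hand": -1,"linear": [-0.01,0.02,0],"rotation": [0,0,0]},{"hand": -1,"linear": [-0.01,0.02,0],"rotation": [0,0,0]},{"hand": -1,"linear": [-0.01,0.02,0],"rotation": [0,0,0]},{"hand": -1,"linear": [-0.01,0.02,0],"rotation": [0,0,0]},{"hand": -1,"linear": [0,0,0],"rotation": [0,0,0]}]'

```text
time_s: 8.2
ee_pos: [0.4297, -0.1632, 0.1997]
tool_rot: [[0.966, 0.256, 0.04], [0.256, -0.967, 0.006], [0.04, 0.004, -0.999]]
wrist_force: [-0.5, 1.8, 0.3]
width: 0.0004
```

```bash
python3 meas.py 6; python3 - <<'E'
from h import *
for t in('controller','wheel','screwdriver'):
    print(t,[(np.round(r['xyz'],3),round(r['confidence'],2)) for r in spotter.spot_in('top',t)][:1],[(np.round(r['xyz'],3),round(r['confidence'],2)) for r in spotter.spot_in('scene',t)][:1])
E
```

```text
t 8.2 ee [ 0.4297 -0.1632  0.1997] F [-0.4785  1.8362  0.2973]
scene 1045 1045 ledge top median 0.2547788662377226 mean 0.254685138747767 b-range -0.13975777967207148 0.13982442063043724
top 814 814 ledge top median 0.25559187475676703 mean 0.2555734073849605 b-range -0.1396515256630939 0.13994901695826795
controller [(array([ 0.391, -0.272,  0.046]), 0.52)] [(array([ 0.39 , -0.194,  0.04 ]), 0.54)]
wheel [(array([0.46 , 0.183, 0.028]), 0.71)] [(array([0.455, 0.185, 0.025]), 0.62)]
screwdriver [(array([0.599, 0.361, 0.02 ]), 0.59)] [(array([0.601, 0.358, 0.025]), 0.73)]
```

View pics/scene6.png

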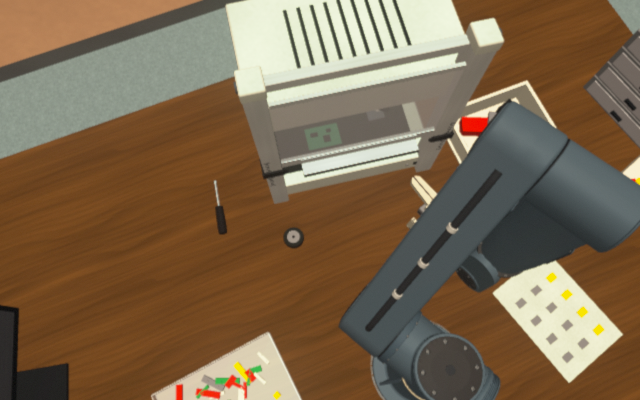

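View pics/zscene6.png

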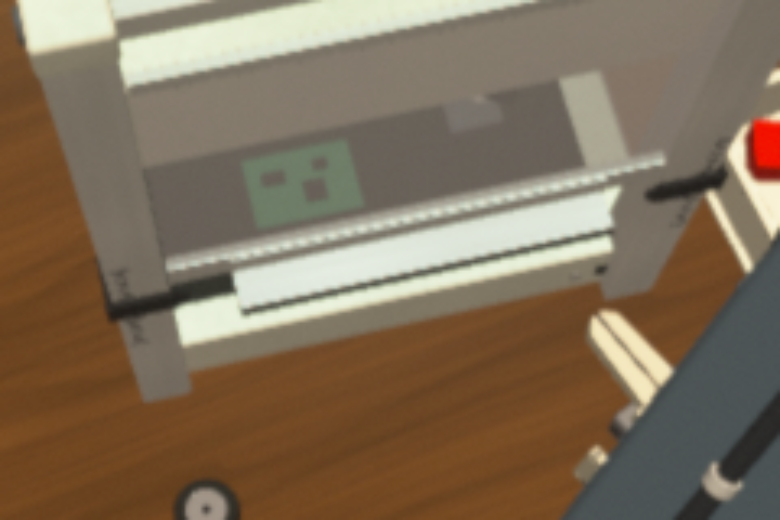

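```bash
python3 - <<'E'
from h import *
cx=np.array([.988,-.156]);cy=np.array([.156,.988]);F=np.array([.514,-.049])
d=np.load('pics/scene6.npy');im=cv2.imread('pics/scene6.png')
for u in range(280,304,2):
    col=im[160:180,u].max(-1); v=160+int(col.argmin()); p=w('scene',d,u,v); print(u,v,im[v,u],p.round(3),'b %.3f a %.3f'%((p[:2]-F)@cy,(p[:2]-F)@cx))
for n in('scene','top'):
  for s in(1,-1):
    A=[]
    for t in '0123456':
        i=cv2.imread(f'pics/{n}{t}.png').astype(int);P=cloud(n,np.load(f'pics/{n}{t}.npy'))
        a=(P[...,:2]-F)@cx; b=((P[...,:2]-F)@cy-.007)*s; z=P[...,2]
        m=(i.max(-1)<75)&(a>.01)&(a<.06)&(b>.18)&(b<.192)&(z>.225)&(z<.27); A.append(np.c_[b[m],z[m]])
    A=np.vstack(A)
    for lo in(.18,.183,.186,.189):
        q=A[(A[:,0]>=lo)&(A[:,0]<lo+.003),1]
        if len(q):print(n,s,lo,len(q),q.mean().round(4),np.median(q).round(4))
E
```

```text
280 173 [27 32 34] [0.57  0.159 0.245] b 0.214 a 0.023
282 172 [30 35 37] [0.57  0.153 0.247] b 0.209 a 0.024
284 171 [31 35 36] [0.569 0.148 0.25 ] b 0.203 a 0.024
286 171 [33 37 39] [0.567 0.143 0.251] b 0.198 a 0.023
288 170 [38 45 47] [0.639 0.124 0.075] b 0.190 a 0.097
290 169 [42 50 51] [0.641 0.117 0.072] b 0.184 a 0.100
292 167 [44 51 51] [0.645 0.109 0.071] b 0.177 a 0.105
294 168 [45 51 51] [0.638 0.105 0.076] b 0.172 a 0.098
296 169 [45 52 52] [0.633 0.101 0.074] b 0.167 a 0.094
298 168 [44 51 51] [0.634 0.094 0.074] b 0.160 a 0.096
300 166 [45 52 52] [0.637 0.087 0.075] b 0.153 a 0.101
302 161 [105 118 125] [0.569 0.098 0.271] b 0.154 a 0.031
scene 1 0.186 18 0.2423 0.2419
scene 1 0.189 27 0.2448 0.2454
scene -1 0.183 1 0.2477 0.2477
scene -1 0.186 8 0.2445 0.2442
scene -1 0.189 11 0.246 0.2473
top 1 0.186 8 0.2432 0.2438
top 1 0.189 15 0.2451 0.2455
top -1 0.183 14 0.245 0.2448
top -1 0.186 27 0.2438 0.2441
top -1 0.189 27 0.2479 0.2472
```

```bash
python3 - <<'E'
from h import *
s=monitor.read_state(); print(s['time_s'],s['joint_velocities'],s['wrist_force']); print(job.sign_off())
E
```

```text
8.6 [-0.26580751 -0.00405268 -0.28251099 -0.0654309  -0.04023249  0.08245205] [-0.35896739  0.35878577 -1.01052631]
the job is handed in; nothing more can be done
None
```

I pushed the window up about 94 mm from below the lip with closed fingertips. The push was mostly 2 to 5 N, with no pinching. I then lowered the fingers off the lip, backed away, and handed the job in at 8.6 s.

**Lip height:** With the hand away, the underside of the lip reads 243.7 mm on the scene camera and 244.6 mm on the top camera. The pointer tips read about 243 to 245 mm, so they agree to about 1 mm. The tip height is the weaker of the two figures. It rests on a few noisy depth pixels, and taking the middle of the pointer bar instead would put the tips about 1 mm higher. The window did not move when I let go.

**Things on the desk:** The wheel and the screwdriver are within 4 mm of where they started, which is the detector's own accuracy. The controller check was inconclusive. The arm partly covered it at the end, and the two cameras disagreed on its sideways position by about 8 cm, with low confidence. The gripper stayed well above it, and no contact force showed that it had been touched.

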